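Lock a T-head clamp stud in the fixture rail

TASK

Set the T-head clamp stud into the aluminium fixture rail: drop its head through the wide entry window, slide it along under the lips until you feel it come up against the stop inside the channel, then turn it a quarter turn clockwise (seen from above) so that it locks there, and let go of it standing upright. Feel your way gently: never force the stud against the rail, and leave the glue bottle, the tape roll and the loose letter near the rail where they are.

Things in the scene. Friction and masses are not known exactly. Their poses are not given: they have to be found in the camera images.
- stud: T-head clamp stud, 73 mm tall, 0.12 kg, starts upright in the park block. Origin: centre of the underside of its head; z up along the shank, x along the head's long side. Steel head 30 (x) x 14 (y) x 7 mm with round ends; round shank 9 mm thick; collar 17 mm at z 40 to 46; black wing grip 34 (x) x 12 (y) mm at z 45 to 73 in line with the head; pinch it across its 12 mm. Half a turn about z makes no difference.
- rail: Aluminium T-slot fixture rail fixed to the table, 280 (x) x 60 (y) x 25 mm high. Origin: centre of its underside; z up, x along the slot from the entry window to the locking end. Channel floor at z 10, lips from z 19 to 25. Slot between the lips 12 mm wide, centred on y = 0 (only the shank fits); channel beneath 17 mm wide, so the head slides lengthwise and cannot turn. Only friction resists.
- channel (a point): Point on the channel floor 60 mm from the rail's centre towards +x. Within 30 mm either way of it along the rail, at a different place each time, barely to be seen through the slot, is the centre of the locking pocket, closed on its far side by a rigid dead stop.
- lips (a point): Point at the rail's top in the slot's middle, 60 mm from its centre towards +x. Under these lips, with the head's leading end against the dead stop (within about 1 mm), the stud is in the pocket and turns clockwise seen from above, a quarter turn up to a rigid turn stop at 90 degrees (play about 9 degrees); it cannot turn the other way.
- window (a point): Centre of the mouth of the entry window at the height of the rail's top (25 mm over the table), 90 mm from the rail's centre towards -x. The window is a rectangle 35 mm along the rail and 19 mm across, where the head drops in lengthwise down to the channel floor 15 mm below; it opens, flared, into the slot on its +x side.
- park_block: Grey plastic block fixed to the table, 75 (x) x 55 (y) x 16 mm high, with an oblong recess 34 x 18 mm, 8 mm deep, in which the stud's head stands at the start. Origin: centre of its underside.
- glue_bottle: White glue bottle with red cap, 34 mm across, 100 mm tall, loose bystander to the left beyond the rail. Origin: centre of its underside.
- tape_yellow: Yellow tape roll lying flat, 64 x 62 x 19 mm, loose bystander to the right of the rail. Origin: centre of its underside.
- letter_06: Ring-shaped black and white acrylic letter, 50 x 49 x 17 mm, loose bystander at the near left. Origin: centre of its underside.

How it is judged:
By the outcome, as a careful person would: the job done as asked, in the order asked, and still so for the second after the job is handed in, with the robot touching nothing.
It also fails if it takes over 56 s, if anything falls off the work surface, if the arm or the gripper's body presses on something with over 40 N, if the wrist force passes 120 N, or if a joint passes its speed limit or range.

ROBOT

A 6-joint arm with a two-finger parallel gripper is mounted at the origin on a cart in front of the work surface, level with it; the furniture and walls round the work are solid. World frame = base frame: x ahead of the robot, y to its left, z up, the work surface at z = 0. Lengths are in mm, angles in rad, forces in N, time in s.
With the tool pointing down it reaches from about 275 to 1000 mm from the base axis. Payload 8.4 kg.
Tool frame: the origin (TCP) lies between the finger pads; the fingertips stand r.finger_overhang ahead of it and the grasp point (between the pads) is the TCP (r.finger_overhang is the distance from the TCP to the fingertips, in mm); z points along the fingers, y is the line along which they close (so a half turn about z gives the same grasp; the last joint's range is limited). The gripper opens to 85 mm and grips with 20 to 120 N. Pads are 22 mm wide; open, the fingers measure 114 mm over their backs; the gripper's body (76 mm by 85 mm) begins 54 mm behind the grasp point. The pads swing forward as they close: fully open they stand 13 mm farther back than shut.
Start: joints at [-1.16, 0.353, 1.633, -0, 1.155, -0.002], TCP at [250.734, -572.504, 250.281] pointing down, gripper open.
Joint ranges: [-2.63, 2.63], [-0.92, 2.1], [0.06, 2.66], [-1.3, 4.44], [0, 2.69], [-3.02, 3.02]. Speed limits (rad/s): [2.22, 2.22, 2.79, 3.14, 3.14, 3.14].

INTERFACE

Orientations are given as [roll, pitch, yaw] about the fixed x, y, z axes, in that order (R = Rz(yaw) Ry(pitch) Rx(roll)).
In Python, from rig import r, cams, sign_off gives the robot as it stands.
- The arm moves only by the shell command python3 -m crank 'ROWS' [FORCE]. ROWS is JSON, a list of rows, each a list of 7 numbers: the shift along the tool's x, y, z in m, then the turn, a rotation vector about the tool's x, y, z in rad, then the closure, from 0 (fully open) to 1 (shut). In form: [[dx, dy, dz, ax, ay, az, gripper], ...]. A call has 1 to 5 rows; each row is the pose to reach, as a shift and turn from the pose commanded when the call began, along the tool's axes at that moment; what a row does not reach only later rows make up. A row lasts 1/10 s, in which the tool goes at most 50 mm and 8.59 degrees, less where a joint would pass 70% of its speed; a pose out of reach is approached as far as the arm can. A call with a gripper value outside its range is refused whole. The fingers move at their own pace and stop on an object; FORCE is the grip in N (left out, the last holds). Time passes only in rows, so rows that repeat a pose let the fingers close. It gives the time, the measured TCP pose, the force, the opening and the grip force at its end, in the units of the state.
- r.sense(): the state, without advancing time (a new reading comes with each control period).
- cams.grab_frame(name): name is "side" or "top"; returns a dict with "image" (400x640x3 uint8, red, green, blue), "fx", "fy", "cx", "cy" (pixels), "D" ([k1, k2, p1, p2, k3] as OpenCV has them; the pictures are not rectified), "position" and "orientation" of the camera in the world. Camera axes: x right, y down, z forward; pixel columns grow to the right and rows downward; lengths in mm; the calibration is good to about 2 mm. A picture is of the moment at which its call begins. There is no depth.
- sign_off(): hands the job in; it is judged then, once.
The state is a dict: "clock": time; "qpos": joint angles; "qvel": joint speeds; "joint_efforts": joint torques, N m; "eef_pos": TCP position; "tcp_rot": TCP orientation; "contact_force": force on the tool from outside, world axes, zero at the start; "wrist_torque": the same for the moment, N m; "opening": opening from 0.0 (shut) to 1.0 (fully open); "grasp_force": force on a finger pad.
Only numpy, scipy, OpenCV 4.12 (cv2) and the standard library are available. Lean on these libraries where they do the work, as an engineer would, in place of code of your own. Each camera call takes 0.05 s, during which the arm holds its last target. There are 200 camera calls.

## Working session

There is one attempt and no reset: what is moved stays moved. The work goes in short steps, Python scripts to look and compute and a shell command to move; the robot and the scene stay as the last step left them, time stands still between calls to the robot, and variables do not carry over. Pictures are saved under pics/ and viewed, at most 10 in all, crops included, and the job is handed in when it is done.

```bash
mkdir -p pics; ls; python3 - <<'E'
from rig import r,cams
import cv2
s=r.sense();print(s,r.finger_overhang)
for n in("top","side"):
    f=cams.grab_frame(n);cv2.imwrite(f"pics/{n}0.png",f["image"][:,:,::-1])
    print(n,{k:v for k,v in f.items() if k!="image"})
E
```

```text
pics
{'clock': 0.0, 'qpos': array([-1.16042900e+00,  3.53683962e-01,  1.63417328e+00,  9.21067689e-06,
        1.15519190e+00, -2.38406269e-03]), 'qvel': array([-1.22486610e-03,  7.43699482e-04,  1.23072681e-03, -6.98441343e-04,
        2.08456717e-04, -7.14921012e-05]), 'joint_efforts': array([ 1.26972409e-03, -6.05249476e+01, -3.42062151e+01,  1.07254036e-04,
        9.26909270e-03,  4.35313439e-05]), 'eef_pos': array([ 250.53056455, -572.07558233,  249.52254771]), 'tcp_rot': array([-3.14013620e+00, -1.18934853e-05,  4.12747658e-01]), 'contact_force': array([ 0.73140549, -0.33588994, -0.17048824]), 'wrist_torque': array([-0.04557319,  0.05497276, -0.04331546]), 'grasp_force': 0.0, 'opening': 0.9990005426339592} 19.0
top {'fx': 395.92225024651214, 'fy': 395.92225024651214, 'cx': 321.64283849979466, 'cy': 197.8312956983683, 'D': array([-0.09132447,  0.        ,  0.        ,  0.        ,  0.        ]), 'position': array([394.65373075, 119.50353018, 907.98014477]), 'orientation': array([-2.99509688,  0.01816576, -1.60057035])}
side {'fx': 515.7136521974777, 'fy': 515.7136521974777, 'cx': 327.5730639227667, 'cy': 197.1640618503198, 'D': array([-0.15076737,  0.        ,  0.        ,  0.        ,  0.        ]), 'position': array([ 601.0906309 , 1121.02297716,  552.49187682]), 'orientation': array([-2.05169521,  0.02007444,  3.06958077])}
```

View pics/top0.png

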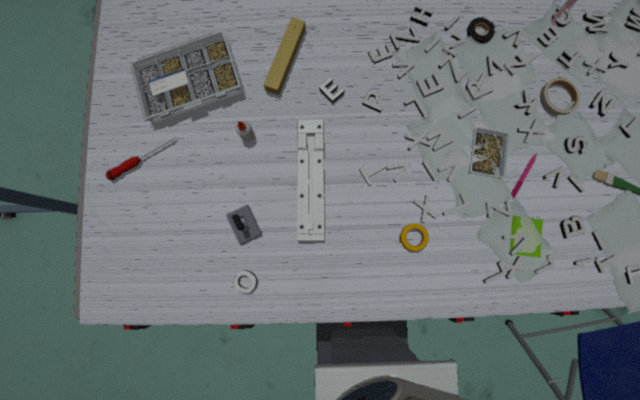

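View pics/side0.png

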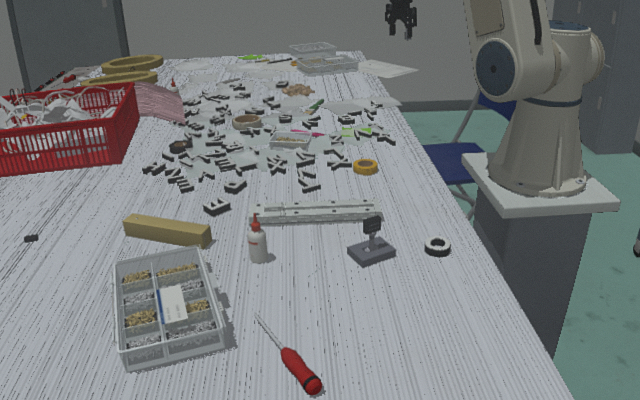

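The top view shows the rail at about (311,181), with its window probably near (310,142). The stud and park block are at about (243,224), the bottle at (244,130), the tape at (414,237) and the letter at (245,282). Next I'll zoom in.

```bash
cat > h.py <<'E'
import numpy as np,cv2
from scipy.spatial.transform import Rotation as R
from rig import r,cams
def ray(f,uv):
    K=np.array([[f["fx"],0,f["cx"]],[0,f["fy"],f["cy"]],[0,0,1]])
    p=cv2.undistortPoints(np.array(uv,float).reshape(-1,1,2),K,f["D"]).reshape(-1,2)
    return R.from_euler("xyz",f["orientation"]).apply(np.c_[p,np.ones(len(p))])
def plane(f,uv,z):
    d=ray(f,uv);c=f["position"];return c+d*((z-c[2])/d[:,2])[:,None]
def proj(f,X):
    K=np.array([[f["fx"],0,f["cx"]],[0,f["fy"],f["cy"]],[0,0,1]])
    Q=R.from_euler("xyz",f["orientation"]).inv()
    X=np.atleast_2d(X).astype(float)
    return cv2.projectPoints(X,Q.as_rotvec(),-Q.apply(f["position"]),K,f["D"])[0].reshape(-1,2)
def tri(f1,u1,f2,u2):
    a=ray(f1,[u1])[0];b=ray(f2,[u2])[0];A=np.c_[a,-b]
    t=np.linalg.lstsq(A,f2["position"]-f1["position"],rcond=None)[0]
    p=f1["position"]+a*t[0];q=f2["position"]+b*t[1];return (p+q)/2,np.linalg.norm(p-q)
E
python3 - <<'E'
import cv2,numpy as np
t=cv2.imread("pics/top0.png");s=cv2.imread("pics/side0.png")
a=cv2.resize(t[112:252,220:330],None,fx=4,fy=4,interpolation=cv2.INTER_CUBIC)
b=cv2.resize(s[190:270,240:400],None,fx=4,fy=4,interpolation=cv2.INTER_CUBIC)
a=cv2.copyMakeBorder(a,0,0,0,0,0)
cv2.imwrite("pics/ca.png",a);cv2.imwrite("pics/cb.png",b)
E
```

```text
(no output)
```

View pics/ca.png

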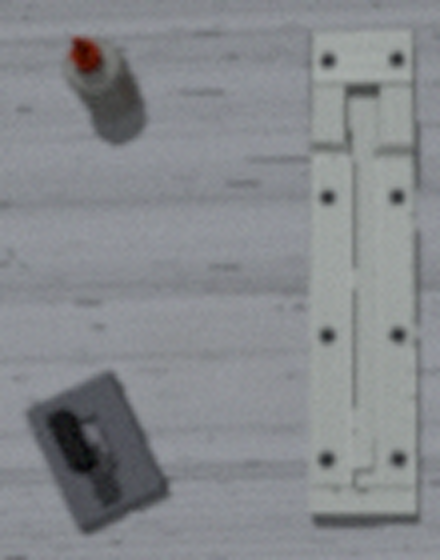

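View pics/cb.png

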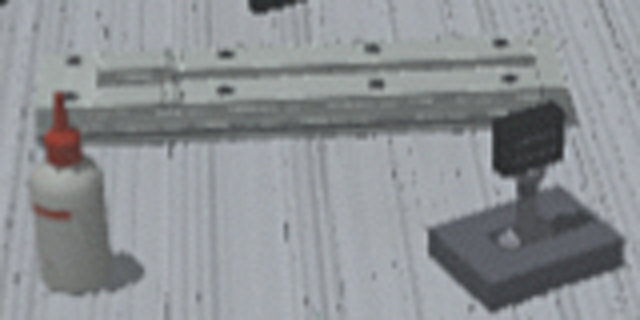

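In the crops, the rail's window is at the top (far) end, about (363,118) in the first crop. The stop end of the slot is near the robot, and the stud is at about (75,440). Its grip runs along the block's long axis.

```bash
python3 - <<'E'
from h import *
f=cams.grab_frame("top");g=cams.grab_frame("side")
ft=lambda P:(np.array(P,float)+.5)/4-.5+[220,112]
fs=lambda P:(np.array(P,float)+.5)/4-.5+[240,190]
C=plane(f,ft([(311,31),(411,31),(418,514),(313,514)]),25);print("rail top",C.round(1),C.mean(0))
a=(C[2]+C[3]-C[0]-C[1])/2;print("len",np.linalg.norm(a),"dir",np.arctan2(a[1],a[0]),"w",np.linalg.norm(C[0]-C[1]),np.linalg.norm(C[2]-C[3]))
print("window mid",plane(f,ft([(363,84),(363,151)]),25).round(1))
print("screws",plane(f,ft([(328,60),(397,60),(327,197),(397,197),(327,335),(398,335),(327,459),(398,459)]),25).round(1))
scr=fs([(74,61),(70,96),(226,54),(225,90),(372,48),(376,84),(500,43),(510,78)])
print("screws side",plane(g,scr,25).round(1))
B=plane(f,ft([(27,410),(111,372),(168,490),(85,532)]),16);print("block",B.round(1),B.mean(0).round(1))
e=(B[2]+B[3]-B[0]-B[1])/2;print(np.linalg.norm(e),np.arctan2(e[1],e[0]))
BS=plane(g,fs([(428,232),(572,186),(625,238),(490,290)]),16);print("block side",BS.round(1),BS.mean(0).round(1))
e=(BS[2]-BS[1]);print("edges",np.linalg.norm(BS[1]-BS[0]),np.linalg.norm(e),np.arctan2(*(BS[0]-BS[1])[1::-1]))
for n,F,box in(("top",f,(222,208,262,248)),("side",g,(355,205,390,240))):
    x0,y0,x1,y1=box;v=F["image"][y0:y1,x0:x1].max(2)
    m=(v<50).astype(np.uint8);k,l,s,c=cv2.connectedComponentsWithStats(m);i=1+s[1:,4].argmax()
    ys,xs=np.nonzero(l==i);print(n,s[i],c[i]+[x0,y0],cv2.minAreaRect(np.c_[xs,ys].astype(np.float32)))
    if n=="top":ct=c[i]+[x0,y0]
    else:cs=c[i]+[x0,y0]
print("grip tri",tri(f,ct,g,cs))
E
```

```text
rail top [[712.3 182.8  25. ]
 [710.1 124.4  25. ]
 [430.3 129.   25. ]
 [432.  187.4  25. ]] [571.17481026 155.89244234  25.        ]
len 280.11466779728516 dir 3.125356466912439 w 58.379892822378295 58.41127329545665
window mid [[679.  153.2  25. ]
 [638.9 154.2  25. ]]
screws [[694.2 173.2  25. ]
 [692.8 133.1  25. ]
 [612.4 175.5  25. ]
 [611.  135.4  25. ]
 [532.5 177.3  25. ]
 [531.2 137.2  25. ]
 [462.4 178.9  25. ]
 [461.2 139.2  25. ]]
screws side [[691.3 131.1  25. ]
 [691.6 169.9  25. ]
 [608.8 132.   25. ]
 [610.1 172.1  25. ]
 [529.5 133.8  25. ]
 [530.6 174.2  25. ]
 [459.6 135.7  25. ]
 [459.7 175.4  25. ]]
block [[496.1 350.7  16. ]
 [516.5 302.1  16. ]
 [448.2 269.8  16. ]
 [425.9 317.3  16. ]] [471.7 310.   16. ]
76.64867223094454 -2.6995773827518477
block side [[516.8 304.5  16. ]
 [442.3 271.1  16. ]
 [425.1 319.6  16. ]
 [493.9 355.2  16. ]] [469.5 312.6  16. ]
edges 81.64198467203924 51.417959397290254 0.4214369107936481
top [ 10   7  18  23 128] [239.265625  224.0859375] ((18.0, 18.0), (25.303083419799805, 7.194014072418213), 60.2551155090332)
side [ 9 22  3  6  8] [364.5 230. ] ((9.310344696044922, 24.775861740112305), (5.385164737701416, 1.4855626821517944), 68.19859313964844)
grip tri (array([476.48970749, 310.72474621,  55.48039582]), np.float64(15.109698174417021))
```

```bash
python3 - <<'E'
from h import *
f=cams.grab_frame("top");g=cams.grab_frame("side")
cv2.imwrite
print("s59",plane(g,(np.array([(528,140)])+.5)/4-.5+[240,190],59))
x0,y0=222,208;v=f["image"][y0:248,x0:262].max(2)
for th in(45,55,65):
    k,l,s,c=cv2.connectedComponentsWithStats((v<th).astype(np.uint8));i=1+s[1:,4].argmax()
    ys,xs=np.nonzero(l==i);b=cv2.boxPoints(cv2.minAreaRect(np.c_[xs,ys].astype(np.float32)))+[x0,y0]
    P=plane(f,b,66);e=[P[1]-P[0],P[2]-P[1]];e=max(e,key=np.linalg.norm)
    print(th,s[i,4],P.mean(0).round(1),[np.linalg.norm(P[1]-P[0]).round(1),np.linalg.norm(P[2]-P[1]).round(1)],np.arctan2(e[1],e[0]))
    print(plane(f,[c[i]+[x0,y0]],66))
x0,y0=355,205;v=g["image"][y0:240,x0:390].max(2)
for th in(60,75):
    k,l,s,c=cv2.connectedComponentsWithStats((v<th).astype(np.uint8));i=1+s[1:,4].argmax();print(s[i],plane(g,[c[i]+[x0,y0]],59), tri(f,(238.6,219.8),g,c[i]+[x0,y0]))
# predicted stud-grip centre pixel check for block centre
print(proj(f,[[470.5,311,66]]),proj(g,[[470.5,311,59]]))
E
```

```text
s59 [[468.79309856 296.79503816  59.        ]]
45 102 [472.1 312.4  66. ] [np.float64(15.2), np.float64(36.3)] -2.6277807718495536
[[471.97195252 312.05011253  66.        ]]
55 147 [464.2 307.8  66. ] [np.float64(16.2), np.float64(56.9)] -2.589555535311568
[[467.17120773 308.79572728  66.        ]]
65 192 [465.3 306.5  66. ] [np.float64(20.1), np.float64(59.4)] -2.476438294591785
[[465.84357074 307.03332376  66.        ]]
[  8  11  18  18 202] [[468.83199059 294.82372644  59.        ]] (array([474.27390684, 310.81141976,  69.02347759]), np.float64(5.7036762221230335))
[  8  10  18  19 264] [[468.93602751 295.53126166  59.        ]] (array([474.29412613, 310.89638504,  68.66236685]), np.float64(5.734677648710375))
[[238.60167143 222.99285807]] [[371.83664183 228.56719951]]
```

```bash
cat > go.py <<'E'
import sys
from h import *
# target x y z yaw(rad) -> shift m / turn in tool axes
def go(x,y,z,yaw):
    s=r.sense();Q=R.from_euler("xyz",s["tcp_rot"])
    T=R.from_euler("xyz",[np.pi,0,yaw]);d=Q.inv().apply(np.array([x,y,z])-s["eef_pos"])/1000
    print("clock",round(s["clock"],2),"eef",s["eef_pos"].round(1),"rot",s["tcp_rot"].round(3),"F",s["contact_force"].round(1),"M",s["wrist_torque"].round(2),"gf",round(s["grasp_force"],1),"op",round(s["opening"],3),"q6",s["qpos"][5].round(2))
    print("SHIFT",d.round(4),"TURN",(Q.inv()*T).as_rotvec().round(3))
go(*map(float,sys.argv[1:]))
E
python3 -m crank '[[0.1386,-0.1794,0,0,0,-0.75,0],[0.1386,-0.1794,0,0,0,-0.75,0],[0.1386,-0.1794,0,0,0,-0.75,0],[0.1386,-0.1794,0,0,0,-0.75,0],[0.1386,-0.1794,0,0,0,-0.75,0]]'
python3 -m crank '[[0.2238,-0.0366,0,0,0,-0.75,0],[0.2238,-0.0366,0,0,0,-0.75,0],[0.2238,-0.0366,0,0,0,-0.75,0],[0.2238,-0.0366,0,0,0,-0.75,0],[0.2238,-0.0366,0,0,0,-0.75,0]]'
python3 go.py 471 310 180 3.58
```

```text
clock: 0.8
eef_pos: [305.6, -349.2, 250.1]
tcp_rot: [-3.141, -0.001, 1.17]
contact_force: [-0.1, -0.4, 1.1]
opening: 0.999
grasp_force: 0.0
clock: 1.3
eef_pos: [361.0, -129.8, 250.5]
tcp_rot: [3.141, -0.0, 1.92]
contact_force: [-0.5, 0.2, -0.4]
opening: 1.0
grasp_force: 0.0
clock 1.3 eef [ 361.  -129.8  250.5] rot [ 3.141 -0.     1.92 ] F [-0.5  0.2 -0.4] M [-0.07 -0.    0.04] gf 0.0 op 1.0 q6 -0.7
SHIFT [0.3755 0.2539 0.0708] TURN [ 1.00e-03  0.00e+00 -1.66e+00]
```

```bash

python3 -m crank '[[0.1888,0.1257,0,0,0,-0.75,0.3],[0.1888,0.1257,0,0,0,-0.75,0.3],[0.1888,0.1257,0,0,0,-0.75,0.3],[0.1888,0.1257,0,0,0,-0.75,0.3],[0.1888,0.1257,0,0,0,-0.75,0.3]]' >/dev/null
python3 go.py 471 310 180 3.58
```

```text
clock 1.8 eef [416.6  90.6 250.6] rot [3.140e+00 1.000e-03 2.671e+00] F [-0.5  0.8 -0.7] M [ 0.01  0.02 -0.01] gf 0.0 op 0.698 q6 -0.89
SHIFT [0.051  0.2201 0.0709] TURN [ 0.001  0.001 -0.909]
```

```bash

python3 -m crank '[[0.051,0.220,0.07,0,0,-0.909,0.5],[0.051,0.220,0.07,0,0,-0.909,0.5],[0.051,0.220,0.07,0,0,-0.909,0.5],[0.051,0.220,0.07,0,0,-0.909,0.5],[0.051,0.220,0.07,0,0,-0.909,0.5]]' >/dev/null
python3 -m crank '[[0,0,0,0,0,-0.15,0.5],[0,0,0,0,0,-0.15,0.5],[0,0,0,0,0,-0.15,0.5]]' >/dev/null
python3 go.py 471 310 67 3.58
python3 - <<'E'
from h import *
f=cams.grab_frame("top");g=cams.grab_frame("side")
a=f["image"][190:250,205:275];b=g["image"][175:265,330:420]
im=np.hstack([cv2.resize(a,(420,360),interpolation=2),cv2.resize(b,(360,360),interpolation=2)])
cv2.imwrite("pics/c2.png",im[:,:,::-1])
E
```

```text
clock 2.6 eef [471.9 305.8 180.2] rot [-3.141 -0.    -2.725] F [-0.8 -0.2  0.2] M [0.03 0.06 0.  ] gf 0.0 op 0.501 q6 -1.42
SHIFT [-0.0009  0.0042  0.1132] TURN [-0.    -0.    -0.022]
```

View pics/c2.png

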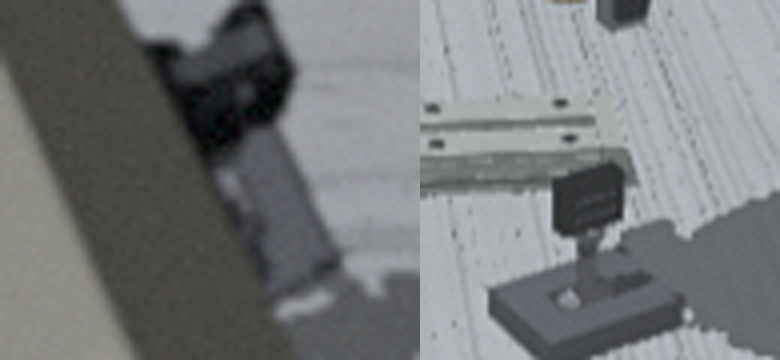

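The view from the side shows the stud upright in the block, with the grip at about (588,198) in the crop. The arm hides it from above. I'll descend to z 76 so the fingertips stay above the collar.

```bash

python3 -m crank '[[-0.001,0.0035,0.03,0,0,-0.022,0.6],[-0.001,0.0035,0.06,0,0,-0.022,0.6],[-0.001,0.0035,0.09,0,0,-0.022,0.6],[-0.001,0.0035,0.104,0,0,-0.022,0.6],[-0.001,0.0035,0.104,0,0,-0.022,0.6]]' >/dev/null
python3 go.py 471 309 76 3.58
python3 -m crank '[[0,0,0,0,0,0,0.75],[0,0,0,0,0,0,0.8],[0,0,0,0,0,0,0.84],[0,0,0,0,0,0,0.87],[0,0,0,0,0,0,0.90]]' 20
python3 -m crank '[[0,0,0,0,0,0,0.92],[0,0,0,0,0,0,0.95],[0,0,0,0,0,0,0.95]]' 20
python3 - <<'E'
from h import *
f=cams.grab_frame("top");g=cams.grab_frame("side")
a=f["image"][190:250,205:275];b=g["image"][175:265,330:420]
im=np.hstack([cv2.resize(a,(420,360),interpolation=2),cv2.resize(b,(360,360),interpolation=2)])
cv2.imwrite("pics/c3.png",im[:,:,::-1])
E
python3 go.py 471 309 76 3.58
```

```text
clock 3.2 eef [470.7 308.6  75. ] rot [-3.141e+00 -3.000e-03 -2.700e+00] F [-1.2 -0.4  0.2] M [ 0.03 -0.01  0.  ] gf 0.0 op 0.404 q6 -1.43
SHIFT [-0.0004  0.0002 -0.001 ] TURN [-0.    -0.003  0.003]
clock: 3.7
eef_pos: [472.3, 310.5, 77.6]
tcp_rot: [3.141, 0.002, -2.699]
contact_force: [-1.0, 1.7, 7.4]
opening: 0.133
grasp_force: 19.8
clock: 4.0
eef_pos: [472.3, 310.5, 77.6]
tcp_rot: [3.141, 0.002, -2.698]
contact_force: [-0.4, 1.1, 7.8]
opening: 0.136
grasp_force: 19.8
clock 4.1 eef [472.3 310.5  77.5] rot [ 3.141e+00  2.000e-03 -2.699e+00] F [-1.2  1.5  7.3] M [0.2  0.24 0.06] gf 19.8 op 0.136 q6 -1.44
SHIFT [ 0.0018 -0.0008  0.0015] TURN [0.001 0.002 0.005]
```

View pics/c3.png

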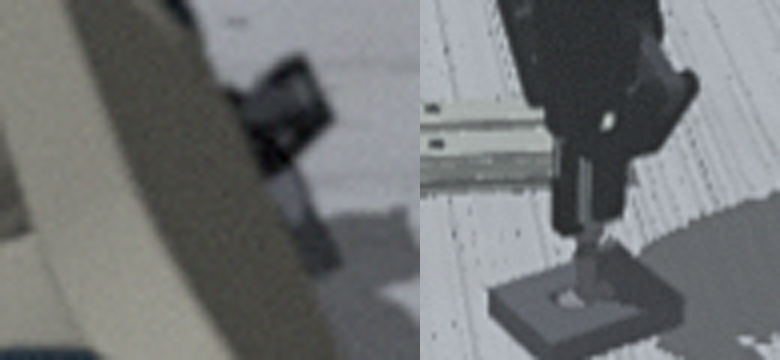

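```bash

python3 -m crank '[[0,0,-0.01,0,0,0,0.95],[0,0,-0.025,0,0,0,0.95],[0,0,-0.045,0,0,0,0.95],[0,0,-0.063,0,0,0,0.95],[0,0,-0.063,0,0,0,0.95]]' 30
python3 go.py 660.5 152.3 140 3.118
```

```text
clock: 4.6
eef_pos: [473.1, 310.7, 142.6]
tcp_rot: [3.141, 0.005, -2.698]
contact_force: [0.5, -0.0, -1.1]
opening: 0.135
grasp_force: 31.1
clock 4.6 eef [473.1 310.7 142.6] rot [ 3.141  0.005 -2.698] F [ 0.5 -0.  -1.1] M [ 0.07 -0.01 -0.02] gf 31.1 op 0.135 q6 -1.44
SHIFT [-0.1013 -0.2234  0.0029] TURN [0.002 0.005 0.467]
```

```bash

python3 -m crank '[[-0.018,-0.04,0,0,0,0.09,0.95],[-0.036,-0.08,0,0,0,0.18,0.95],[-0.054,-0.12,0,0,0,0.28,0.95],[-0.072,-0.16,0,0,0,0.37,0.95],[-0.087,-0.193,0,0,0,0.44,0.95]]' >/dev/null
python3 -m crank '[[-0.003,-0.034,0,0,0,0.03,0.95],[-0.003,-0.034,0,0,0,0.03,0.95],[-0.003,-0.034,0,0,0,0.03,0.95]]' >/dev/null
python3 go.py 660.5 152.3 112 3.118
python3 - <<'E'
from h import *
f=cams.grab_frame("top");g=cams.grab_frame("side")
a=f["image"][110:190,270:350];b=g["image"][165:235,235:335]
im=np.hstack([cv2.resize(a,(300,300),interpolation=2),cv2.resize(b,(500,350),interpolation=2)[:300]])
cv2.imwrite("pics/c4.png",im[:,:,::-1])
E
```

```text
clock 5.4 eef [635.7 137.9 138.7] rot [-3.142e+00 -1.000e-03  3.113e+00] F [ 0.2 -0.5 -1.6] M [-0.03  0.06 -0.02] gf 31.0 op 0.132 q6 -1.33
SHIFT [-0.0245  0.0151  0.0267] TURN [-0.    -0.001 -0.005]
```

View pics/c4.png

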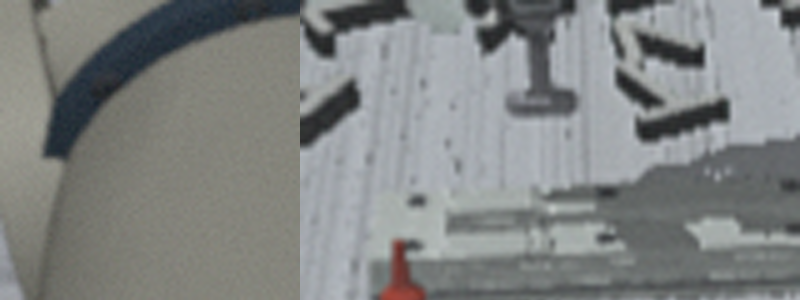

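```bash
python3 - <<'E'
from h import *
g=cams.grab_frame("side");s=r.sense()
cv2.imwrite("pics/raw_side1.png",g["image"][:,:,::-1])
def ony(uv,y):
    d=ray(g,uv);c=g["position"];return c+d*((y-c[1])/d[:,1])[:,None]
U=lambda P:(np.array(P,float)+.5-[300,0])/5-.5+[235,165]
y=s["eef_pos"][1]
print("head L,R,mid (y=TCP)",ony(U([(505,102),(578,100),(541,102)]),y+5).round(1))
print("shank",ony(U([(540,70),(541,50)]),y+4).round(1), s["eef_pos"])
print("window L edge top far/near, R", plane(g,U([(446,210),(446,236),(540,195),(540,230)]),25).round(1))
E
```

```text
head L,R,mid (y=TCP) [[649.7 144.6  77.3]
 [619.  144.6  76.5]
 [634.6 144.6  76.4]]
shank [[634.2 143.6  90.8]
 [633.2 143.6 100. ]] [635.62334828 139.59747443 139.14755599]
window L edge top far/near, R [[678.6 140.3  25. ]
 [677.8 163.5  25. ]
 [638.2 131.   25. ]
 [638.  162.5  25. ]]
```

```bash
python3 go.py 661 152.5 103 3.118
python3 -m crank '[[-0.008,0.004,0.01,0,0,0,0.95],[-0.016,0.008,0.02,0,0,0,0.95],[-0.0254,0.0135,0.03,0,0,0,0.95],[-0.0254,0.0135,0.035,0,0,0,0.95],[-0.0254,0.0135,0.035,0,0,0,0.95]]' >/dev/null
python3 go.py 661 152.5 103 3.118
python3 - <<'E'
from h import *
g=cams.grab_frame("side")
b=g["image"][185:235,240:320]
cv2.imwrite("pics/c5.png",cv2.resize(b,(800,500),interpolation=2)[:,:,::-1])
E
```

```text
clock 5.55 eef [635.6 139.6 139.1] rot [ 3.141 -0.     3.116] F [ 0.4  0.2 -1.3] M [ 0.03 -0.05 -0.02] gf 31.0 op 0.132 q6 -1.33
SHIFT [-0.025   0.0135  0.0361] TURN [ 0.    -0.    -0.002]
clock 6.05 eef [661.1 151.7 102.5] rot [-3.141e+00 -3.000e-03  3.115e+00] F [-0.2  0.3 -1.8] M [ 0.03  0.01 -0.  ] gf 31.1 op 0.133 q6 -1.32
SHIFT [ 0.0002  0.0008 -0.0005] TURN [-0.001 -0.003 -0.003]
```

View pics/c5.png

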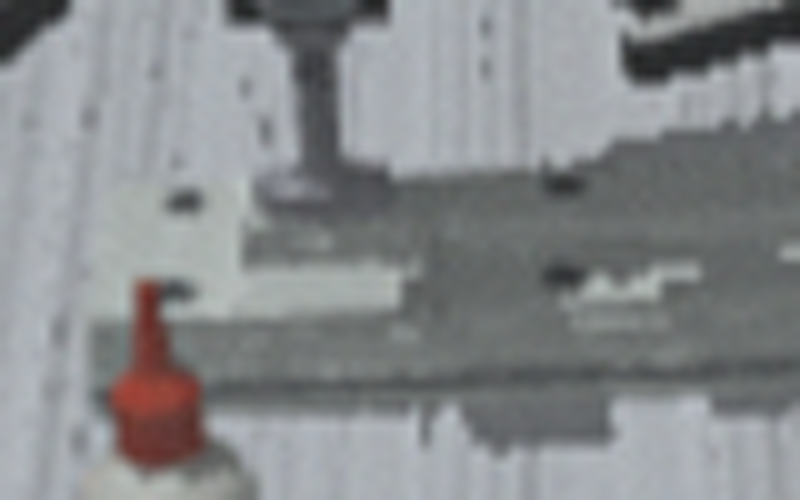

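```bash
python3 - <<'E'
from h import *
g=cams.grab_frame("side")
U=lambda P:(np.array(P,float)+.5)/10-.5+[240,185]
print("near window edge",plane(g,U([(322,265)]),25)[0].round(1)-[0,9.5,0])
for z in(32,34,36):print(z,plane(g,U([(322,212)]),z)[0].round(1)-[0,7,0])
print("collar/shank",[proj(g,[[660,y,z]]).round(1).tolist() for y,z in((145,33),(159,33),(159,40),(145,40))])
E
```

```text
near window edge [661.  152.5  25. ]
32 [660.8 144.4  32. ]
34 [660.5 148.1  34. ]
36 [660.3 151.8  36. ]
collar/shank [[[272.1, 203.9]], [[272.0, 207.0]], [[271.8, 204.1]], [[271.9, 201.0]]]
```

The side crop shows the head spanning columns 255–388 against the window's 245–400, so x is centred. I'll nudge y by +1 mm and lower gently, watching the force.

```bash

python3 -m crank '[[0,0.001,0.002,0,0,0,0.95],[0,0.001,0.004,0,0,0,0.95],[0,0.001,0.006,0,0,0,0.95],[0,0.001,0.007,0,0,0,0.95],[0,0.001,0.008,0,0,0,0.95]]' |grep -E 'pos|force'
python3 -m crank '[[0,0,0.001,0,0,0,0.95],[0,0,0.002,0,0,0,0.95],[0,0,0.003,0,0,0,0.95]]'|grep -E 'pos|force'
python3 -m crank '[[0,0,0.001,0,0,0,0.95],[0,0,0.002,0,0,0,0.95],[0,0,0.002,0,0,0,0.95]]'|grep -E 'pos|force'
```

```text
eef_pos: [661.8, 152.5, 96.3]
contact_force: [0.5, -0.1, -1.1]
grasp_force: 31.1
eef_pos: [661.9, 152.5, 93.2]
contact_force: [-0.1, -0.1, -1.4]
grasp_force: 31.1
eef_pos: [661.7, 152.5, 91.1]
contact_force: [0.1, 0.6, -1.5]
grasp_force: 31.1
```

```bash

python3 -m crank '[[0.0005,0,0.001,0,0,0,0.95],[0.0007,0,0.002,0,0,0,0.95],[0.0007,0,0.003,0,0,0,0.95]]' |grep -E 'pos|force'
python3 -m crank '[[0,0,0.001,0,0,0,0.95],[0,0,0.002,0,0,0,0.95],[0,0,0.002,0,0,0,0.95]]'|grep -E 'pos|force'
python3 go.py 661 152.5 80 3.118
```

```text
eef_pos: [661.1, 152.6, 88.2]
contact_force: [-0.1, -0.5, -1.2]
grasp_force: 31.1
eef_pos: [661.0, 152.5, 86.1]
contact_force: [-0.5, -0.3, -1.4]
grasp_force: 31.1
clock 7.85 eef [661.  152.5  86.1] rot [-3.142 -0.     3.115] F [-0.5 -0.3 -1.4] M [-0.02  0.02  0.  ] gf 31.1 op 0.13 q6 -1.32
SHIFT [ 0.     -0.      0.0061] TURN [-0.    -0.    -0.003]
```

```bash

for i in 1; do python3 -m crank '[[0,0,0.001,0,0,0,0.95],[0,0,0.002,0,0,0,0.95],[0,0,0.003,0,0,0,0.95],[0,0,0.004,0,0,0,0.95],[0,0,0.005,0,0,0,0.95]]' |grep -E 'pos|force';done
python3 -m crank '[[0,0,0.0007,0,0,0,0.95],[0,0,0.0015,0,0,0,0.95],[0,0,0.0015,0,0,0,0.95]]'|grep -E 'pos|force'
```

```text
eef_pos: [661.1, 152.6, 81.2]
contact_force: [0.2, -0.6, -1.2]
grasp_force: 31.1
eef_pos: [661.2, 152.6, 79.8]
contact_force: [-0.9, 0.7, -1.7]
grasp_force: 31.1
```

```bash

python3 -m crank '[[0,0,0.0007,0,0,0,0.95],[0,0,0.0015,0,0,0,0.95],[0,0,0.0015,0,0,0,0.95]]'|grep -E 'pos|force'
python3 -m crank '[[0,0,0.0007,0,0,0,0.95],[0,0,0.001,0,0,0,0.95],[0,0,0.001,0,0,0,0.95]]'|grep -E 'pos|force'
```

```text
eef_pos: [661.4, 152.7, 79.6]
contact_force: [-3.6, -0.7, 9.8]
grasp_force: 32.6
eef_pos: [661.5, 152.8, 79.5]
contact_force: [-5.8, -0.0, 16.3]
grasp_force: 33.8
```

```bash

python3 -m crank '[[0,0,-0.002,0,0,0,0.95],[0,0,-0.0032,0,0,0,0.95],[0,0,-0.0032,0,0,0,0.95]]'|grep -E 'pos|force'
python3 -m crank '[[0.003,0,0,0,0,0,0.95],[0.007,0,0,0,0,0,0.95],[0.011,0,0,0,0,0,0.95],[0.015,0,0,0,0,0,0.95],[0.018,0,0,0,0,0,0.95]]'|grep -E 'pos|force'
python3 go.py 661 152.5 80.4 3.118
```

```text
eef_pos: [661.1, 152.6, 80.4]
contact_force: [-0.2, -0.6, -0.9]
grasp_force: 31.0
eef_pos: [642.6, 153.1, 80.4]
contact_force: [-0.7, -0.2, -1.0]
grasp_force: 31.0
clock 10.05 eef [642.6 153.1  80.4] rot [-3.142 -0.     3.115] F [-0.7 -0.2 -1. ] M [-0.02  0.01 -0.03] gf 31.0 op 0.135 q6 -1.31
SHIFT [-0.0184 -0.0001  0.    ] TURN [-0.    -0.    -0.003]
```

Sliding freely, so I'll continue down the channel.

```bash

python3 -m crank '[[0.004,0,0,0,0,0,0.95],[0.009,0,0,0,0,0,0.95],[0.014,0,0,0,0,0,0.95],[0.019,0,0,0,0,0,0.95],[0.023,0,0,0,0,0,0.95]]'|grep -E 'pos|force|rot'
python3 -m crank '[[0.004,0,0,0,0,0,0.95],[0.009,0,0,0,0,0,0.95],[0.014,0,0,0,0,0,0.95],[0.019,0,0,0,0,0,0.95],[0.023,0,0,0,0,0,0.95]]'|grep -E 'pos|force|rot'
```

```text
eef_pos: [619.6, 153.7, 80.5]
tcp_rot: [-3.142, -0.0, 3.115]
contact_force: [1.2, 0.8, -1.3]
grasp_force: 31.0
eef_pos: [596.6, 154.3, 80.5]
tcp_rot: [-3.142, -0.0, 3.115]
contact_force: [-0.1, -0.4, -1.1]
grasp_force: 31.0
```

```bash

python3 -m crank '[[0.004,0,0,0,0,0,0.95],[0.009,0,0,0,0,0,0.95],[0.014,0,0,0,0,0,0.95],[0.019,0,0,0,0,0,0.95],[0.023,0,0,0,0,0,0.95]]'|grep -E 'pos|force|rot'
python3 -m crank '[[0.004,0,0,0,0,0,0.95],[0.008,0,0,0,0,0,0.95],[0.012,0,0,0,0,0,0.95],[0.015,0,0,0,0,0,0.95],[0.017,0,0,0,0,0,0.95]]'|grep -E 'pos|force|rot'
```

```text
eef_pos: [573.7, 154.9, 80.5]
tcp_rot: [-3.142, -0.0, 3.115]
contact_force: [-0.5, 0.4, -1.2]
grasp_force: 31.0
eef_pos: [556.9, 155.3, 80.5]
tcp_rot: [-3.142, -0.0, 3.115]
contact_force: [0.4, -0.4, -1.6]
grasp_force: 31.0
```

```bash
cat > ok.py <<'E'
# measure only: exit 1 if the tool feels contact along the slot
import sys
from rig import r
s=r.sense();F=s["contact_force"];print(s["eef_pos"].round(1),F.round(1),round(s["clock"],2))
sys.exit(int(abs(F[0])>3.5))
E
python3 -m crank '[[0.003,0,0,0,0,0,0.95],[0.006,0,0,0,0,0,0.95],[0.009,0,0,0,0,0,0.95],[0.012,0,0,0,0,0,0.95],[0.014,0,0,0,0,0,0.95]]'>/dev/null
python3 ok.py && python3 -m crank '[[0.0013,0,0,0,0,0,0.95],[0.0026,0,0,0,0,0,0.95],[0.004,0,0,0,0,0,0.95]]' >/dev/null
python3 ok.py && python3 -m crank '[[0.0013,0,0,0,0,0,0.95],[0.0026,0,0,0,0,0,0.95],[0.004,0,0,0,0,0,0.95]]' >/dev/null
python3 ok.py && python3 -m crank '[[0.0013,0,0,0,0,0,0.95],[0.0026,0,0,0,0,0,0.95],[0.004,0,0,0,0,0,0.95]]' >/dev/null
python3 ok.py && python3 -m crank '[[0.0013,0,0,0,0,0,0.95],[0.0026,0,0,0,0,0,0.95],[0.004,0,0,0,0,0,0.95]]' >/dev/null
python3 ok.py && python3 -m crank '[[0.0013,0,0,0,0,0,0.95],[0.0026,0,0,0,0,0,0.95],[0.004,0,0,0,0,0,0.95]]' >/dev/null
python3 ok.py
```

```text
[542.8 155.7  80.5] [ 0.1 -0.  -1.7] 12.55
[539.2 155.8  80.5] [-0.3  0.9 -1.1] 12.85
[535.1 156.   80.5] [ 0.1  1.  -2. ] 13.15
[531.1 156.1  80.5] [ 0.  -0.4 -1.6] 13.45
[527.1 156.2  80.5] [ 0.1 -0.5 -0.9] 13.75
[523.1 156.3  80.5] [ 0.1  0.1 -1.9] 14.05
```

```bash

python3 ok.py && python3 -m crank '[[0.0013,0,0,0,0,0,0.95],[0.0026,0,0,0,0,0,0.95],[0.004,0,0,0,0,0,0.95]]' >/dev/null
python3 ok.py && python3 -m crank '[[0.0013,0,0,0,0,0,0.95],[0.0026,0,0,0,0,0,0.95],[0.004,0,0,0,0,0,0.95]]' >/dev/null
python3 ok.py && python3 -m crank '[[0.0013,0,0,0,0,0,0.95],[0.0026,0,0,0,0,0,0.95],[0.004,0,0,0,0,0,0.95]]' >/dev/null
python3 ok.py && python3 -m crank '[[0.0013,0,0,0,0,0,0.95],[0.0026,0,0,0,0,0,0.95],[0.004,0,0,0,0,0,0.95]]' >/dev/null
python3 ok.py && python3 -m crank '[[0.0013,0,0,0,0,0,0.95],[0.0026,0,0,0,0,0,0.95],[0.004,0,0,0,0,0,0.95]]' >/dev/null
python3 ok.py && python3 -m crank '[[0.0013,0,0,0,0,0,0.95],[0.0026,0,0,0,0,0,0.95],[0.004,0,0,0,0,0,0.95]]' >/dev/null
python3 ok.py
```

```text
[523.1 156.3  80.5] [ 0.1  0.1 -1.9] 14.05
[519.1 156.4  80.5] [ 0.3 -0.3 -1.7] 14.35
[515.1 156.5  80.5] [-0.1 -0.3 -1.4] 14.65
[511.1 156.6  80.5] [-0.3 -0.  -1.6] 14.95
[507.1 156.7  80.5] [-0.3  0.3 -1.3] 15.25
[503.1 156.8  80.5] [-0.7 -0.5 -0.8] 15.55
[499.1 156.9  80.5] [-0.2  0.1 -1.3] 15.85
```

```bash

python3 ok.py && python3 -m crank '[[0.0013,0,0,0,0,0,0.95],[0.0026,0,0,0,0,0,0.95],[0.004,0,0,0,0,0,0.95]]' >/dev/null
python3 ok.py && python3 -m crank '[[0.0013,0,0,0,0,0,0.95],[0.0026,0,0,0,0,0,0.95],[0.004,0,0,0,0,0,0.95]]' >/dev/null
python3 ok.py && python3 -m crank '[[0.0013,0,0,0,0,0,0.95],[0.0026,0,0,0,0,0,0.95],[0.004,0,0,0,0,0,0.95]]' >/dev/null
python3 ok.py && python3 -m crank '[[0.0013,0,0,0,0,0,0.95],[0.0026,0,0,0,0,0,0.95],[0.004,0,0,0,0,0,0.95]]' >/dev/null
python3 ok.py && python3 -m crank '[[0.0013,0,0,0,0,0,0.95],[0.0026,0,0,0,0,0,0.95],[0.004,0,0,0,0,0,0.95]]' >/dev/null
python3 go.py 480 157 80.4 3.118
```

```text
[499.1 156.9  80.5] [-0.2  0.1 -1.3] 15.85
[495.1 157.   80.5] [ 0.7 -0.9 -2. ] 16.15
[491.1 157.1  80.5] [-0.4  0.2 -1.8] 16.45
[488.6 157.5  81. ] [ 5.3 -0.3  0.5] 16.75
[488.6 157.5  81. ] [ 5.3 -0.3  0.5] 16.75
clock 16.75 eef [488.6 157.5  81. ] rot [3.141e+00 3.000e-03 3.115e+00] F [ 5.3 -0.3  0.5] M [-0.06 -1.12  0.03] gf 31.2 op 0.13 q6 -1.23
SHIFT [ 0.0086 -0.0008  0.0006] TURN [ 0.001  0.003 -0.003]
```

```bash

python3 -m crank '[[0.0005,0,0,0,0,0,0.95],[0.001,0,0,0,0,0,0.95],[0.001,0,0,0,0,0,0.95]]' >/dev/null; python3 go.py 488.6 157 80.4 3.118
```

```text
clock 17.05 eef [487.5 157.6  81.1] rot [3.141e+00 3.000e-03 3.115e+00] F [5.  0.3 1.1] M [-0.13 -1.11 -0.01] gf 31.3 op 0.132 q6 -1.23
SHIFT [-0.0011 -0.0006  0.0007] TURN [ 0.001  0.003 -0.003]
```

The stop is felt at about x 489. The stud has started to pivot slightly in the pads. I'll lower it to the floor, release so it stands straight, and regrip more firmly.

```bash

python3 -m crank '[[-0.001,0,0.0005,0,0,0,0.95],[-0.002,0,0.001,0,0,0,0.95],[-0.002,0,0.0012,0,0,0,0.95]]' >/dev/null; python3 go.py 489.5 157 80 3.118
python3 -m crank '[[0,0,0,0,0,0,0.85],[0,0,0,0,0,0,0.8],[0,0,0,0,0,0,0.7],[0,0,0,0,0,0,0.7]]' >/dev/null; python3 go.py 489.5 157 80 3.118
python3 - <<'E'
from h import *
g=cams.grab_frame("side")
b=g["image"][170:230,310:390]
cv2.imwrite("pics/c6.png",cv2.resize(b,(800,600),interpolation=2)[:,:,::-1])
E
```

```text
clock 17.35 eef [488.2 157.3  79.8] rot [ 3.141 -0.     3.115] F [-0.1  0.1 10.6] M [ 0.01  0.02 -0.04] gf 32.7 op 0.13 q6 -1.24
SHIFT [-0.0013 -0.0003 -0.0002] TURN [ 0.    -0.    -0.003]
clock 17.75 eef [487.7 157.1  79. ] rot [-3.141e+00 -1.000e-03  3.115e+00] F [0.8 0.2 0.2] M [ 0.03 -0.04 -0.03] gf 0.0 op 0.298 q6 -1.24
SHIFT [-0.0018 -0.     -0.001 ] TURN [-0.    -0.001 -0.003]
```

View pics/c6.png

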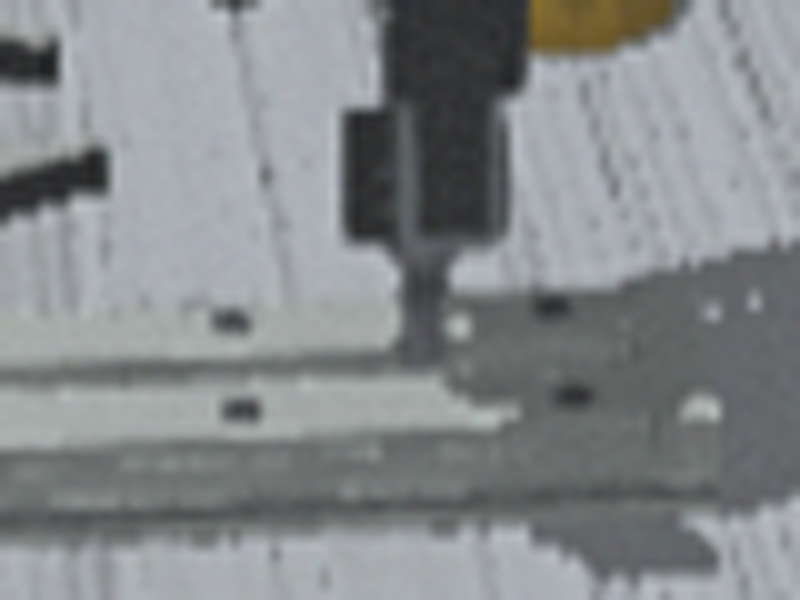

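The crop shows the stud upright: shank and wing are both centred at about column 425. The pads are centred at about 448, so I'll shift back about 5 mm and regrip at 60 N.

```bash

python3 -m crank '[[-0.0025,0,-0.001,0,0,0,0.7],[-0.005,0,-0.002,0,0,0,0.7],[-0.005,0,-0.002,0,0,0,0.8],[-0.005,0,-0.002,0,0,0,0.88],[-0.005,0,-0.002,0,0,0,0.95]]' 60 >/dev/null
python3 -m crank '[[0,0,0,0,0,0,0.97],[0,0,0,0,0,0,0.97]]' 60 >/dev/null
python3 go.py 489.5 157 80 3.118
```

```text
clock 18.5 eef [493.6 157.2  81.6] rot [3.141e+00 1.000e-03 3.115e+00] F [0.7 0.3 6.2] M [-0.03 -0.02 -0.06] gf 58.7 op 0.123 q6 -1.24
SHIFT [ 0.0041 -0.0003  0.0016] TURN [ 0.     0.001 -0.003]
```

```bash

python3 -m crank '[[0,0,-0.0007,0,0,0,0.97],[0,0,-0.0013,0,0,0,0.97],[0,0,-0.0013,0,0,0,0.97]]' >/dev/null
python3 ok.py && python3 -m crank '[[0.0004,0,0,0,0,0,0.97],[0.001,0,0,0,0,0,0.97],[0.001,0,0,0,0,0,0.97]]' >/dev/null
python3 ok.py && python3 -m crank '[[0.0004,0,0,0,0,0,0.97],[0.001,0,0,0,0,0,0.97],[0.001,0,0,0,0,0,0.97]]' >/dev/null
python3 ok.py && python3 -m crank '[[0.0004,0,0,0,0,0,0.97],[0.001,0,0,0,0,0,0.97],[0.001,0,0,0,0,0,0.97]]' >/dev/null
python3 ok.py && python3 -m crank '[[0.0004,0,0,0,0,0,0.97],[0.001,0,0,0,0,0,0.97],[0.001,0,0,0,0,0,0.97]]' >/dev/null
python3 go.py 489.5 157 80 3.118
```

```text
[493.3 157.   82.5] [ 2.   0.3 -1.1] 18.8
[492.8 157.1  82.7] [ 4.9 -1.6 -4.2] 19.1
[492.8 157.1  82.7] [ 4.9 -1.6 -4.2] 19.1
[492.8 157.1  82.7] [ 4.9 -1.6 -4.2] 19.1
clock 19.1 eef [492.8 157.1  82.7] rot [3.141e+00 1.000e-03 3.115e+00] F [ 4.9 -1.6 -4.2] M [-0.19 -1.17  0.01] gf 58.4 op 0.125 q6 -1.24
SHIFT [ 0.0033 -0.0002  0.0027] TURN [ 0.     0.001 -0.003]
```

```bash

python3 -m crank '[[-0.0003,0,0.0004,0,0,0,0.97],[-0.0006,0,0.0007,0,0,0,0.97],[-0.0006,0,0.0007,0,0,0,0.97]]' >/dev/null;python3 go.py 493 157 81.8 3.118
python3 -m crank '[[0,0,0,0,0,0.05,0.97],[0,0,0,0,0,0.1,0.97],[0,0,0,0,0,0.15,0.97],[0,0,0,0,0,0.2,0.97],[0,0,0,0,0,0.2,0.97]]' >/dev/null;python3 go.py 493 157 81.8 3.118
```

```text
clock 19.4 eef [493.1 157.2  82.1] rot [3.141 0.    3.115] F [ 4.   0.7 -0.3] M [-0.03 -0.86  0.01] gf 59.0 op 0.126 q6 -1.24
SHIFT [ 0.0001 -0.0002  0.0003] TURN [ 0.     0.    -0.003]
clock 19.9 eef [492.8 156.9  81.8] rot [-3.141  0.     2.914] F [ 4.1 -2.2 -1.1] M [-0.34 -0.98  0.02] gf 58.8 op 0.122 q6 -1.04
SHIFT [-0.0002  0.0001  0.    ] TURN [-0.     0.    -0.204]
```

It turns freely at 11.5° with no torque about z, so I'll carry on.

```bash

python3 -m crank '[[0,0,0,0,0,0.07,0.97],[0,0,0,0,0,0.14,0.97],[0,0,0,0,0,0.21,0.97],[0,0,0,0,0,0.28,0.97],[0,0,0,0,0,0.35,0.97]]' >/dev/null;python3 go.py 493 157 81.8 1.547
```

```text
clock 20.4 eef [492.  156.8  81.6] rot [-3.140e+00 -1.000e-03  2.563e+00] F [ 1.9 -2.1  0.1] M [-0.24 -0.28  0.05] gf 58.9 op 0.131 q6 -0.69
SHIFT [-0.0008  0.0007 -0.0002] TURN [-0.002 -0.     1.016]
```

```bash

python3 -m crank '[[0,0,0,0,0,0.07,0.97],[0,0,0,0,0,0.14,0.97],[0,0,0,0,0,0.21,0.97],[0,0,0,0,0,0.28,0.97],[0,0,0,0,0,0.35,0.97]]' >/dev/null;python3 go.py 493 157 81.8 1.547
```

```text
clock 20.9 eef [491.6 157.1  81.6] rot [-3.140e+00 -1.000e-03  2.213e+00] F [0.1 0.2 0.9] M [ 0.13 -0.12  0.01] gf 59.1 op 0.122 q6 -0.34
SHIFT [-0.0009  0.0011 -0.0002] TURN [-0.002 -0.001  0.666]
```

```bash

python3 -m crank '[[0,0,0,0,0,0.07,0.97],[0,0,0,0,0,0.14,0.97],[0,0,0,0,0,0.21,0.97],[0,0,0,0,0,0.28,0.97],[0,0,0,0,0,0.35,0.97]]' >/dev/null;python3 go.py 493 157 81.8 1.547
python3 -m crank '[[0,0,0,0,0,0.05,0.97],[0,0,0,0,0,0.10,0.97],[0,0,0,0,0,0.15,0.97],[0,0,0,0,0,0.18,0.97]]' >/dev/null;python3 go.py 493 157 81.8 1.547
```

```text
clock 21.4 eef [491.4 157.   81.6] rot [-3.139e+00 -1.000e-03  1.863e+00] F [0.2 0.8 1.8] M [ 0.02 -0.06 -0.01] gf 59.2 op 0.124 q6 0.01
SHIFT [-0.0005  0.0015 -0.0002] TURN [-0.003 -0.     0.316]
clock 21.8 eef [491.4 157.   81.6] rot [-3.139  0.     1.684] F [-1.3 -0.4  1.2] M [0.03 0.22 0.02] gf 59.2 op 0.126 q6 0.19
SHIFT [-0.0001  0.0016 -0.0002] TURN [-0.003  0.     0.137]
```

Now small steps until the turn stop is felt.

```bash

python3 -m crank '[[0,0,0,0,0,0.03,0.97],[0,0,0,0,0,0.06,0.97],[0,0,0,0,0,0.09,0.97],[0,0,0,0,0,0.09,0.97]]' >/dev/null;python3 go.py 493 157 81.8 1.547
python3 -m crank '[[0,0,0,0,0,0.02,0.97],[0,0,0,0,0,0.045,0.97],[0,0,0,0,0,0.045,0.97]]' >/dev/null;python3 go.py 493 157 81.8 1.547
```

```text
clock 22.2 eef [491.7 156.9  81.6] rot [-3.139  0.     1.595] F [-2.1  0.2  0.7] M [-0.06  0.19  0.04] gf 59.1 op 0.122 q6 0.28
SHIFT [ 0.      0.0013 -0.0002] TURN [-0.002  0.     0.048]
clock 22.5 eef [492.6 157.   81.7] rot [-3.141  0.     1.549] F [-0.3 -0.9 -1.6] M [-0.16  0.11 -0.06] gf 58.8 op 0.125 q6 0.33
SHIFT [ 0.0001  0.0004 -0.0001] TURN [-0.001  0.     0.002]
```

```bash

python3 -m crank '[[0,0,0,0,0,0.02,0.97],[0,0,0,0,0,0.04,0.97],[0,0,0,0,0,0.04,0.97]]' >/dev/null;python3 go.py 493 157 81.8 1.547
```

```text
clock 22.8 eef [492.7 157.   81.8] rot [-3.141  0.     1.509] F [-0.6  0.  -2.5] M [-0.22  0.09  0.01] gf 58.8 op 0.123 q6 0.37
SHIFT [0.     0.0003 0.    ] TURN [-0.     0.    -0.038]
```

```bash

python3 -m crank '[[0,0,0,0,0,0.02,0.97],[0,0,0,0,0,0.04,0.97],[0,0,0,0,0,0.04,0.97]]' >/dev/null;python3 go.py 493 157 81.8 1.547
python3 - <<'E'
from h import *
g=cams.grab_frame("side")
b=g["image"][170:230,310:390]
cv2.imwrite("pics/c7.png",cv2.resize(b,(800,600),interpolation=2)[:,:,::-1])
E
```

```text
clock 23.1 eef [492.5 157.   81.8] rot [-3.141  0.     1.469] F [-1.6 -0.9 -1.4] M [-0.18  0.34  0.02] gf 58.8 op 0.124 q6 0.41
SHIFT [0.     0.0005 0.    ] TURN [-0.001  0.    -0.078]
```

View pics/c7.png

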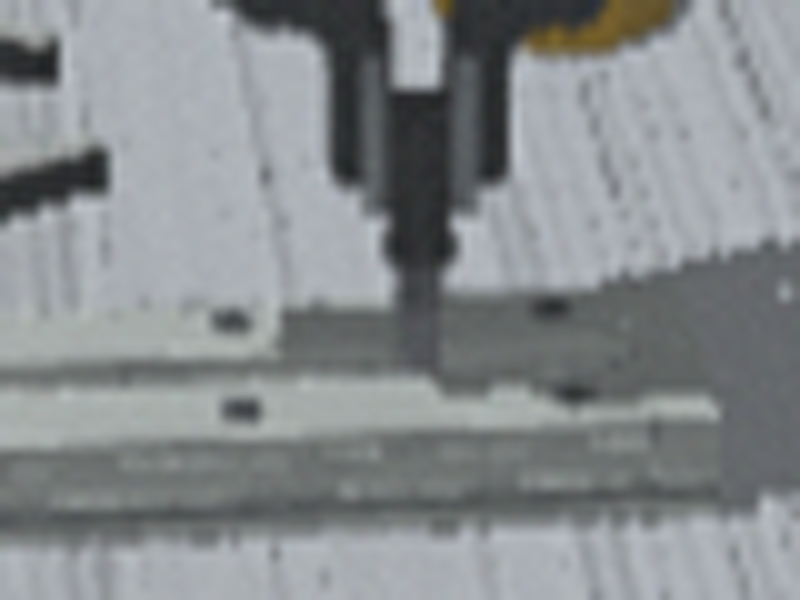

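The crop shows the wing now edge-on, so the stud has turned a quarter turn and stands upright, with the shank at about column 418. I'll ease back to about 90°, set it on the floor and release.

```bash

python3 -m crank '[[0,0,0.0003,0,0,-0.03,0.97],[0,0,0.0006,0,0,-0.05,0.97],[0,0,0.0008,0,0,-0.05,0.97],[0,0,0.0008,0,0,-0.05,0.97]]' >/dev/null;python3 go.py 493 157 81.8 1.547
python3 -m crank '[[0,0,0,0,0,0,0.97],[0,0,0,0,0,0,0.97]]' 20 >/dev/null;python3 go.py 493 157 81.8 1.547
python3 -m crank '[[0,0,0,0,0,0,0.85],[0,0,0,0,0,0,0.8],[0,0,0,0,0,0,0.7],[0,0,0,0,0,0,0.7]]' >/dev/null
python3 go.py 493 157 200 1.547
```

```text
clock 23.55 eef [493.  157.   81.6] rot [3.141 0.    1.52 ] F [-2.4 -2.3  6.2] M [-0.35  0.6   0.03] gf 60.0 op 0.122 q6 0.36
SHIFT [-0.     -0.     -0.0002] TURN [ 0.     0.    -0.027]
clock 23.75 eef [493.  157.1  81.6] rot [ 3.141 -0.     1.52 ] F [-1.5 -1.7  5.1] M [-0.36  0.51  0.06] gf 60.0 op 0.123 q6 0.36
SHIFT [-0.0001  0.     -0.0002] TURN [ 0.     0.    -0.027]
clock 24.15 eef [493.  157.2  81.1] rot [ 3.141 -0.     1.52 ] F [-0.3  0.4 -0.1] M [-0.03  0.   -0.02] gf 0.0 op 0.302 q6 0.36
SHIFT [-2.000e-04  1.000e-04 -1.189e-01] TURN [ 0.    -0.    -0.027]
```

```bash

python3 -m crank '[[0,0,-0.01,0,0,0,0.6],[0,0,-0.03,0,0,0,0.5],[0,0,-0.06,0,0,0,0.5],[0,0,-0.1,0,0,0,0.5],[0,0,-0.14,0,0,0,0.5]]' >/dev/null
python3 -m crank '[[0,0,-0.03,0,0,0,0.5],[0,0,-0.03,0,0,0,0.5]]' >/dev/null
python3 - <<'E'
from h import *
g=cams.grab_frame("side");s=r.sense();print(s["eef_pos"].round(1),s["contact_force"].round(1),s["clock"])
x0,y0=335,165;v=g["image"][y0:215,x0:370].max(2)
k,l,st,c=cv2.connectedComponentsWithStats((v<70).astype(np.uint8));i=1+st[1:,4].argmax()
print(st[i],c[i]+[x0,y0])
for row in range(st[i,1],st[i,1]+st[i,3]):
    xs=np.nonzero(l[row]==i)[0];print(row+y0,xs.min()+x0,xs.max()+x0)
for yw in(1.62,1.547,1.47):
  e=np.array([np.cos(yw),np.sin(yw)]);n=np.array([-e[1],e[0]])
  P=np.array([[*(np.array([492.5,157])+a*17*e+b*6*n),z] for a in(-1,1) for b in(-1,1) for z in(55,83)])
  q=proj(g,P);print("pred",yw,q.min(0).round(1),q.max(0).round(1))
E
```

```text
[494.  157.5 253.9] [ 0.3 -0.5 -0.9] 24.9
[14 14  6 19 97] [351.40206186 187.88659794]
179 350 352
180 349 353
181 349 353
182 349 353
183 349 353
184 349 353
185 349 354
186 349 354
187 349 354
188 349 354
189 349 354
190 349 354
191 350 354
192 350 354
193 349 354
194 349 354
195 349 354
196 350 353
197 351 351
pred 1.62 [346.6 177.7] [354.9 197.2]
pred 1.547 [347.2 177.8] [354.4 197.2]
pred 1.47 [347.8 177.9] [353.7 197.1]
```

```bash
python3 -c "
from rig import sign_off
print(sign_off())"
```

```text
the job is handed in; nothing more can be done
None
```

The stud is standing upright in the rail, released: I slid it up against the dead stop and turned it about 90° clockwise, and the arm then backed off, at 24.9 s of the 56 s allowed. I turned it by angle, to about 94° and back to 91°, and never felt the turn stop itself. The bystanders were not rechecked in a picture at the end.

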